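# Put the hand brush away through the dust flap

## Task

Put the small brass-bristled hand brush, which stands on end among the other waxing things, away in its narrow brush case. Keep hold of it and push it end-first down through the sprung flap in the top of the case - push it, do not drop it onto the flap - then let it go so that it ends up standing wholly inside with the flap snapped shut above it, and leave the other things on the bench undisturbed.

Things in the scene. Friction and masses are not known exactly. Their poses are not given: they have to be found in the camera images.
- brush: oblong hand brush standing on its short end, 24 mm thick (own x), 56 mm wide (own y), 100 mm tall (own z), about 240 g; wooden back 13 mm on the -x side, block of brass bristles 11 mm on the +x side (treat as rigid). Origin at the centre of the underside as it stands. Grip it across the 24 mm, near the top. It may go into the case either way round and needs no turning over.
- case: narrow upright oak case fixed to the bench, clear window on its +x side; foot 100 x 110 x 10 mm, body 66 (own x) by 80 mm (own y), top 182 mm above the bench. Origin: centre of its underside. Inside is a well 50 x 64 mm, its felt floor 12 mm above the bench. The brush's 56 mm width must lie along own y.
- case_mouth (a point): centre of the opening in the case's top, level with the top face, axes as the case; the opening is 46 mm (own x) by 62 mm (own y) through a 6 mm plate. The brush fits in, fingers gripping it do not; closed fingers do.
- flap (a joint): sprung aluminium flap 44 x 58 mm just under the opening, hinged on the opening's +x edge; 0 = shut (level), grows as it swings down, stop at 1.5 rad. Opening it with the brush in the middle takes 5 to 6 N; it then presses the brush's side with under 2 N. Pushed 60 mm or more below the case's top and let go, the brush slides down by itself; if it hangs, press it down with closed fingers.
- cork: cork block standing on end, 40 x 60 x 85 mm tall, bystander; origin at the centre of its underside
- roto_head: cylindrical grey rotary brush head standing on end, 53 mm across, 102 mm tall with its hub, bystander; origin at the centre of its underside
- wax_tin: small round wax tin, 44 mm across, 48 mm tall, bystander; origin at the centre of its underside
- scraper: flat acrylic scraper lying on the bench, 60 x 80 x 5 mm, bystander; origin at the centre of its underside
Mind the look-alikes: they are no part of the job. There is more than one size of the case; the one meant has the size given above.

How it is judged:
On the way:
1. the brush, touched by the fingers, has pushed the flap open and its lower end is at least 30 mm below the case's top (value of joint flap above 0.7 rad and z of brush in the frame of case_mouth below -0.03 m and horizontal distance between brush and case_mouth below 0.03 m and contact force between brush and the fingers above 0.3 N), for 0.1 s.
At the end, for the whole second after the job is handed in: the brush stands inside the case at rest: its lower end within 18 mm of the felt floor and within 30 mm of the case's centre line, leaning less than 20 degrees; the flap is shut (below 0.1 rad) (z of brush in the frame of case between 0 and 0.03 m and horizontal distance between brush and case below 0.03 m and angle between brush's own z axis and vertical below 0.35 rad and value of joint flap below 0.1 rad and linear speed of brush below 0.02 m/s); the robot touches nothing.
It fails at once if the cork block, rotary head, wax tin or scraper is moved by more than 30 mm (distance of any of cork, roto_head, wax_tin, scraper from where it was at the start of the episode above 0.03 m).
It fails at once if the brush falls onto the case or flap: it moves faster than 0.5 m/s above the case while the fingers do not touch it (horizontal distance between brush and case_mouth below 0.06 m and z of brush in the frame of case_mouth above -0.01 m and linear speed of brush above 0.5 m/s and contact force between brush and the fingers below 0.1 N).
It also fails if it takes over 38 s, if anything falls off the work surface, if the arm or the gripper's body presses on something with over 40 N, if the wrist force passes 120 N, or if a joint passes its speed limit or range.

## Robot

A 6-joint arm with a two-finger parallel gripper is mounted at the origin on the work surface. World frame = base frame: x ahead of the robot, y to its left, z up, the work surface at z = 0. Lengths are in m, angles in rad, forces in N, time in s.
With the tool pointing down it reaches from about 0.225 to 0.725 m from the base axis. Payload 3.1 kg.
Tool frame: the origin (TCP) lies midway between the tips of the shut fingers; the grasp point (between the pads) lies 19 mm behind it; z points along the fingers, y is the direction in which the jaws open and shut (so a half turn about z gives the same grasp; the last joint's range is limited). The gripper opens to 85 mm and grips with 20 to 120 N. Pads are 22 mm wide; open, the fingers measure 114 mm over their backs; the gripper's body (76 mm by 85 mm) begins 54 mm behind the grasp point. The pads swing forward as they close: fully open they stand 13 mm farther back than shut.
Start: joints at [-1.261, 0.048, 0.099, 1.622, 0, 1.443], TCP at [0.223, -0.475, 0.231] pointing down, gripper open.
Joint ranges: [-2.91, 2.91], [-0.99, 1.94], [-1.21, 1.42], [-2.12, 2.29], [-1.49, 1.47], [-3.14, 3.14]. Speed limits (rad/s): [2.79, 2.79, 3.14, 3.14, 3.14, 3.14].

## Interface

Orientations are given as a rotation vector (axis times angle).
In Python, from plant import manip, imaging, workorder gives the robot as it stands. The module is installed in compiled form; this text tells all that it offers.
- The arm moves only by the tool carry_out, never from a script. Its argument "increments" is a list of rows, each an object of numbers: "x", "y", "z": the shift along the tool's x, y, z in mm; "ax", "ay", "az": the turn, a rotation vector about the tool's x, y, z in degrees. In form: [{"x": .., "y": .., "z": .., "ax": .., "ay": .., "az": ..}, ...]. A call has 1 to 8 rows; each row shifts and turns the pose as measured when the row begins, along the tool's axes as they then stand; what a row does not reach is not made up. A row lasts 1/10 s, in which the tool goes at most 50 mm and 8.59 degrees, less where a joint would pass 70% of its speed; a pose out of reach is approached as far as the arm can. A call is refused whole if a number of a shift passes 50 or a number of a turn 8.59, either way. A call with a gripper value outside its range is refused whole. "jaw" is the gripper's target within -1 to 1 (shut at 1, half-way at 0, fully open at -1), set as the call begins (left out, the last holds). The fingers move at their own pace and stop on an object; "newtons" is the grip in N (left out, the last holds). Time passes only in rows, so rows that do not move let the fingers close. It gives the time, the measured TCP pose, the force and the opening at its end, in the units of the state.
- manip.get_obs(): the state, without advancing time (a new reading comes with each control period).
- imaging.snapshot(name): name is "scene" or "top" or "wrist"; returns a dict with "pixels" (400x640x3 uint8, red, green, blue), "z_map" (400x640 float32, m along the optical axis (not along the pixel's ray), 0 where there is no reading), "camera_matrix" (3x3 intrinsics, pixels), "k1" (the pictures are not rectified: a ray, as slopes to the right and down, at radius r is drawn at 1 + k1 r^2 times it, then the intrinsics apply), "cam_to_world" (4x4, takes a point from camera to world coordinates); the wrist camera has in their place "mount" (4x4, takes a point from camera to tool coordinates, whose origin is the TCP and whose axes are the flange's). Camera axes: x right, y up, looking along -z (the intrinsics and any distortion apply to the point x, -y, -z); pixel columns grow to the right and rows downward; lengths in m; the calibration is good to about 2 mm. A picture is of the moment at which its call begins: read the wrist's pose just before it.
- workorder.close_job(): hands the job in, once; it reports no verdict.
Trained networks look in a picture, given as the dict that the camera call returned (one of the last four; its "shot" number tells which), for a name from the list of things; names that differ only in an ending like _2 or _b are one class to them, and where a whole thing is asked for, a point or a joint stands for the part that bears it (a point fixed in the world has none). Each returns a list of dicts, best first, with "p" (0 to 1); they miss things now and then, are a little off and sometimes report something else, mostly with a low value. They report only what shows in the picture. A call takes as long as a camera call. They do not tell look-alikes from the thing itself.
- imaging.regions_of(label, picture): "mask" (400x640 bool, what is visible of it) and "point" ([column, row] in pixels, amid what is visible of it).
The state is a dict: "time": time; "joints": joint angles; "joint_velocities": joint speeds; "joint_torque": joint torques, N m; "ee_pos": TCP position; "tool_rot": TCP orientation; "contact_force": force on the tool from outside, world axes, zero at the start; "torque": the same for the moment, N m; "finger_gap": finger opening in m.
Only numpy, scipy, OpenCV 4.12 (cv2) and the standard library are available. Lean on these libraries where they do the work, as an engineer would, in place of code of your own. Each camera call takes 0.05 s, during which the arm holds its last target.

## Working session

There is one attempt and no reset: what is moved stays moved. The work goes in short steps, Python scripts to look and compute and a tool call to move; the robot and the scene stay as the last step left them, time stands still between calls to the robot, and variables do not carry over. Pictures are saved under pics/ and viewed, and the job is handed in when it is done.

Besides the shell and the picture viewer there is one more tool, called after "Emit:" as name(argument=value, ...), one argument or row to a line, values as JSON. carry_out: Moves the arm, as the interface text tells. Its arguments: {"type":"object","properties":{"increments":{"type":"array","items":{"type":"object","properties":{"x":{"type":"number"},"y":{"type":"number"},"z":{"type":"number"},"ax":{"type":"number"},"ay":{"type":"number"},"az":{"type":"number"}}}},"jaw":{"type":"number"},"newtons":{"type":"number"}},"required":["increments"]}

```bash
mkdir -p pics; cat > h.py <<'E'
import numpy as np, cv2
from plant import manip, imaging, workorder
from scipy.spatial.transform import Rotation as R
def save(n,img): cv2.imwrite('pics/'+n+'.png',cv2.cvtColor(np.ascontiguousarray(img),cv2.COLOR_RGB2BGR))
def cam(s,obs=None):
    if 'cam_to_world' in s: return np.array(s['cam_to_world'])
    T=np.eye(4);T[:3,:3]=R.from_rotvec(obs['tool_rot']).as_matrix();T[:3,3]=obs['ee_pos'];return T@np.array(s['mount'])
def cloud(s,obs=None):
    K=np.array(s['camera_matrix']);k1=float(s['k1'])
    v,u=np.mgrid[0:400,0:640].astype(np.float32)
    p=cv2.undistortPoints(np.stack([u.ravel(),v.ravel()],1).reshape(-1,1,2).astype(np.float64),K,np.array([k1,0,0,0,0])).reshape(400,640,2)
    z=s['z_map']; P=np.stack([p[...,0]*z,-p[...,1]*z,-z],-1)
    T=cam(s,obs); return P@T[:3,:3].T+T[:3,3]
E
python3 - <<'E'
from h import *
for n in('scene','top'):
    o=manip.get_obs();s=imaging.snapshot(n);save(n+'0',s['pixels'])
    P=cloud(s);np.save(n+'0.npy',P);np.save(n+'0z.npy',s['z_map'])
    for l in('brush','case','flap','cork','roto_head','wax_tin','scraper'):
        for r in imaging.regions_of(l,s)[:4]:
            m=r['mask']&(s['z_map']>0); q=P[m]
            print(n,l,round(r['p'],2),np.round(r['point']),m.sum(),np.round(np.percentile(q,[3,50,97],axis=0),3).tolist() if len(q) else'')
print(o)
E
```

```text
scene brush 0.91 [351. 149.] 620 [[0.47, 0.173, 0.009], [0.487, 0.193, 0.074], [0.495, 0.226, 0.101]]
scene case 0.9 [198. 200.] 1582 [[0.393, -0.203, 0.006], [0.434, -0.162, 0.109], [0.445, -0.131, 0.139]]
scene case 0.83 [212. 254.] 3612 [[0.531, -0.231, 0.008], [0.587, -0.188, 0.143], [0.607, -0.142, 0.183]]
scene case 0.59 [281. 316.] 1900 [[0.701, -0.165, 0.006], [0.74, -0.127, 0.131], [0.761, -0.088, 0.14]]
scene flap 0.82 [275. 304.] 454 [[0.71, -0.147, 0.131], [0.726, -0.127, 0.134], [0.74, -0.106, 0.136]]
scene flap 0.8 [203. 237.] 668 [[0.538, -0.218, 0.167], [0.559, -0.191, 0.176], [0.58, -0.164, 0.178]]
scene flap 0.78 [192. 184.] 257 [[0.4, -0.19, 0.13], [0.415, -0.17, 0.133], [0.431, -0.148, 0.136]]
scene cork 0.7 [313. 173.] 780 [[0.469, 0.053, 0.009], [0.499, 0.08, 0.079], [0.515, 0.108, 0.087]]
scene cork 0.45 [200. 238.] 603 [[0.543, -0.217, 0.174], [0.561, -0.192, 0.176], [0.579, -0.164, 0.178]]
scene roto_head 0.87 [390. 125.] 777 [[0.441, 0.304, 0.004], [0.473, 0.317, 0.076], [0.489, 0.35, 0.101]]
scene scraper 0.61 [400. 214.] 832 [[0.635, 0.178, 0.001], [0.664,
[... 1339 characters left out ...]
0.583, -0.162, 0.179]]
{'time': 0.4, 'joints': array([-1.26081400e+00,  4.81090959e-02,  9.89293960e-02,  1.62201693e+00,
       -1.03454167e-05,  1.44300785e+00]), 'joint_velocities': array([ 0.00085949, -0.00030292,  0.00223064, -0.00092087, -0.00137318,
       -0.00050713]), 'joint_torque': array([-1.20072902e-03, -3.38109791e+01,  3.19640458e+01,  5.26793665e-03,
       -1.28464440e-04,  1.90216099e-05]), 'ee_pos': array([ 0.22251404, -0.47538419,  0.23111891]), 'tool_rot': array([-3.06624629e+00, -6.82084575e-01,  7.33764482e-05]), 'contact_force': array([-0.78876414, -0.58865447,  0.87460821]), 'torque': array([-0.00240202,  0.02727752,  0.03617076]), 'finger_gap': 0.08546721043160553}
```

```bash
python3 - <<'E'
from h import *
a=cv2.imread('pics/scene0.png')[90:370,130:470];b=cv2.imread('pics/top0.png')[100:310,150:480]
cv2.imwrite('pics/s_crop.png',cv2.resize(a,None,fx=2,fy=2,interpolation=2)); cv2.imwrite('pics/t_crop.png',cv2.resize(b,None,fx=2.4,fy=2.4,interpolation=2))
P=np.load('top0.npy');S=np.load('scene0.npy')
def rect(n,Q,lo,hi,x,y):
    m=(Q[...,2]>lo)&(Q[...,2]<hi)&(abs(Q[...,0]-x)<.07)&(abs(Q[...,1]-y)<.06)
    q=Q[m]; r=cv2.minAreaRect((q[:,:2]*1000).astype(np.float32)); print(n,m.sum(),r,np.median(q[:,2]))
for nm,Q in(('top',P),('scene',S)):
    print(nm)
    rect('brush',Q,.093,.11,.479,.197)
    rect('bigcase',Q,.180,.19,.563,-.19)
    rect('bigflap',Q,.170,.1785,.563,-.19)
    rect('case1',Q,.137,.15,.417,-.167)
    rect('case3',Q,.137,.15,.725,-.127)
    rect('cork',Q,.08,.095,.487,.085)
    rect('roto',Q,.093,.11,.465,.327)
E
```

```text
top
brush 284 ((479.9450988769531, 201.63511657714844), (24.064373016357422, 54.52468490600586), 13.25145435333252) 0.09941366492806025
bigcase 614 ((561.5597534179688, -190.41262817382812), (66.40151977539062, 82.41910552978516), 6.712156295776367) 0.18225996011443096
bigflap 690 ((559.0855712890625, -188.78807067871094), (61.99826431274414, 78.02130126953125), 6.976869583129883) 0.1758930650689146
case1 292 ((416.76190185546875, -167.26254272460938), (49.33833312988281, 61.91656494140625), 12.819380760192871) 0.1385589716563489
case3 304 ((726.5467529296875, -126.49126434326172), (51.41811752319336, 61.09550094604492), 2.988689422607422) 0.13879956480735356
cork 499 ((487.6526184082031, 85.29882049560547), (59.72429275512695, 39.86074447631836), 66.08623504638672) 0.08478822737173486
roto 465 ((464.2247314453125, 330.49591064453125), (50.80579376220703, 51.35758590698242), 68.36412048339844) 0.09838214367068787
scene
brush 215 ((479.925537109375, 200.44044494628906), (24.381389617919922, 54.23115921020508), 13.435009956359863) 0.09913801089152963
bigcase 728 ((560.8209228515625, -190.4578399658203), (68.13457489013672, 79.24690246582031), 7.135777473449707) 0.18204731577667194
bigflap 711 ((564.341064453125, -188.6233673095703), (59.84345626831055, 74.43666076660156), 6.182601451873779) 0.17593300719351412
case1 251 ((416.7235107421875, -167.4542236328125), (51.546775817871094, 59.95022201538086), 12.45552921295166) 0.13844194986755565
case3 430 ((725.32177734375, -126.27137756347656), (50.89219284057617, 61.560302734375), 2.5618412494659424) 0.13856627379808356
cork 394 ((488.3539733886719, 84.45089721679688), (59.81731033325195, 40.136962890625), 67.03689575195312) 0.08454789698373505
roto 298 ((462.564697265625, 330.3712158203125), (49.74493408203125, 52.17035675048828), 51.084938049316406) 0.09907378263183203
```

View pics/s_crop.png

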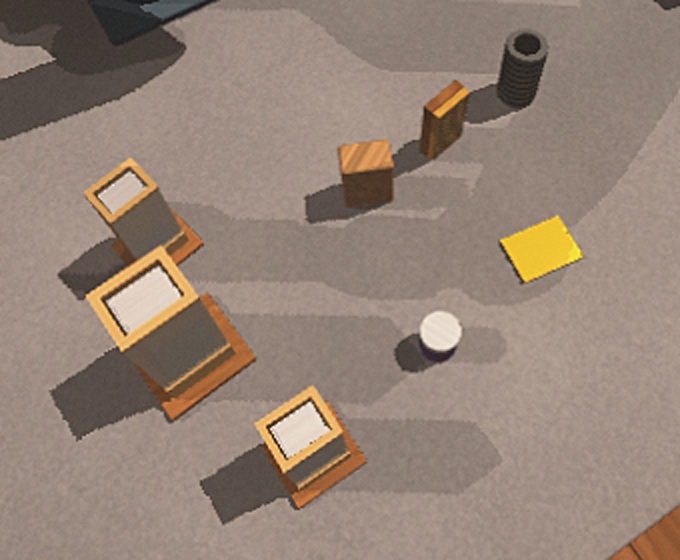

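View pics/t_crop.png

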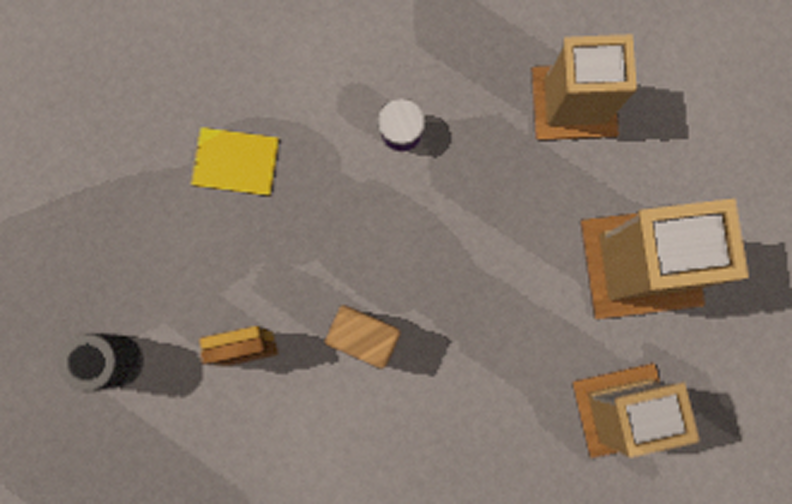

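Three cases are in view in the scene image. The two at (198,200) and (281,316) have tops of 50x61 mm at z = 0.139. The one at (212,254) has a top of 66x80 mm at z = 0.182, so it matches the given size. The enlarged crops confirm it is the big one in the middle of the left column. There is only one brush, at (351,149), standing at (0.480, 0.201) with a yaw of about 13°.

First I turn the tool.

Emit:
carry_out(
  increments=[
    {"az": -8.5},
    {"az": -8.5},
    {"az": -8.5},
    {"az": -8.5},
    {"az": -8.5},
    {"az": -8.5},
    {"az": -8.5},
    {"az": -8.5},
  ],
  jaw=-1,
  newtons=60,
)

```text
invalid input
```

```bash
cat >> h.py <<'E'
def go(x,y,z,yaw):
    "delta in tool axes (mm, deg) to tool down with tool-x yaw (deg)"
    o=manip.get_obs();M=R.from_rotvec(o['tool_rot']).as_matrix();p=np.array(o['ee_pos'])
    c,s=np.cos(np.radians(yaw)),np.sin(np.radians(yaw))
    G=np.array([[c,s,0],[s,-c,0],[0,0,-1]])
    print('t',o['time'],'pos',np.round(p,4),'yaw',round(np.degrees(np.arctan2(M[1,0],M[0,0])),2),'F',np.round(o['contact_force'],1),'gap',round(o['finger_gap'],4),'q',np.round(o['joints'],2))
    print('shift',np.round(M.T@(np.array([x,y,z])-p)*1000,1),'turn',np.round(np.degrees(R.from_matrix(M.T@G).as_rotvec()),2))
E
python3 -c "
from h import *
go(.48,.201,.231,103.3)"
```

```text
t 0.8 pos [ 0.2226 -0.4755  0.2314] yaw 25.08 F [ 0.5 -1.3 -0.1] gap 0.0857 q [-1.26  0.05  0.1   1.62  0.    1.44]
shift [ 5.199e+02 -5.036e+02  3.000e-01] turn [ 1.000e-02  1.000e-02 -7.822e+01]
```

Emit:
carry_out(
  increments=[
    {"x": 0,"y": 0,"z": 0,"ax": 0,"ay": 0,"az": -8.5},
    {"x": 0,"y": 0,"z": 0,"ax": 0,"ay": 0,"az": -8.5},
    {"x": 0,"y": 0,"z": 0,"ax": 0,"ay": 0,"az": -8.5},
    {"x": 0,"y": 0,"z": 0,"ax": 0,"ay": 0,"az": -8.5},
    {"x": 0,"y": 0,"z": 0,"ax": 0,"ay": 0,"az": -8.5},
    {"x": 0,"y": 0,"z": 0,"ax": 0,"ay": 0,"az": -8.5},
    {"x": 0,"y": 0,"z": 0,"ax": 0,"ay": 0,"az": -8.5},
    {"x": 0,"y": 0,"z": 0,"ax": 0,"ay": 0,"az": -8.5},
  ],
  jaw=-1,
  newtons=60,
)

```text
time: 1.6
ee_pos: [0.2226, -0.4756, 0.2315]
tool_rot: [2.14, 2.299, -0.0]
contact_force: [-0.4, 0.2, -0.2]
finger_gap: 0.0853
```

```bash
python3 -c "
from h import *
go(.48,.201,.231,103.3)"
```

```text
t 1.6 pos [ 0.2226 -0.4756  0.2315] yaw 94.1 F [-0.4  0.2 -0.2] gap 0.0853 q [-1.26  0.05  0.1   1.62  0.    0.24]
shift [6.564e+02 3.051e+02 3.000e-01] turn [ 0.    0.02 -9.2 ]
```

Emit:
carry_out(
  increments=[
    {"x": 43,"y": 20,"z": 0,"ax": 0,"ay": 0,"az": 0},
    {"x": 43,"y": 20,"z": 0,"ax": 0,"ay": 0,"az": 0},
    {"x": 43,"y": 20,"z": 0,"ax": 0,"ay": 0,"az": 0},
    {"x": 43,"y": 20,"z": 0,"ax": 0,"ay": 0,"az": 0},
    {"x": 43,"y": 20,"z": 0,"ax": 0,"ay": 0,"az": 0},
    {"x": 43,"y": 20,"z": 0,"ax": 0,"ay": 0,"az": 0},
    {"x": 43,"y": 20,"z": 0,"ax": 0,"ay": 0,"az": 0},
    {"x": 43,"y": 20,"z": 0,"ax": 0,"ay": 0,"az": 0},
  ],
)

```text
time: 2.4
ee_pos: [0.3604, -0.115, 0.2294]
tool_rot: [2.151, 2.285, 0.002]
contact_force: [0.6, -0.7, 0.2]
finger_gap: 0.0855
```

```bash
python3 -c "
from h import *
go(.48,.201,.231,103.3)"
```

```text
t 2.4 pos [ 0.3604 -0.115   0.2294] yaw 93.46 F [ 0.6 -0.7  0.2] gap 0.0855 q [-0.49 -0.34 -0.25  1.66  0.    1.02]
shift [308.2 138.5  -1.6] turn [ 0.2   0.12 -9.84]
```

Emit:
carry_out(
  increments=[
    {"x": 43,"y": 20,"z": 0,"ax": 0,"ay": 0,"az": 0},
    {"x": 43,"y": 20,"z": 0,"ax": 0,"ay": 0,"az": 0},
    {"x": 43,"y": 20,"z": 0,"ax": 0,"ay": 0,"az": 0},
    {"x": 43,"y": 20,"z": 0,"ax": 0,"ay": 0,"az": 0},
    {"x": 43,"y": 20,"z": 0,"ax": 0,"ay": 0,"az": 0},
    {"x": 43,"y": 20,"z": 0,"ax": 0,"ay": 0,"az": 0},
    {"x": 0,"y": 0,"z": 0,"ax": 0,"ay": 0,"az": -5},
    {"x": 0,"y": 0,"z": 0,"ax": 0,"ay": 0,"az": -5},
  ],
)

```text
time: 3.2
ee_pos: [0.4682, 0.1689, 0.2302]
tool_rot: [1.919, 2.475, 0.009]
contact_force: [0.4, 0.5, -0.3]
finger_gap: 0.0855
```

```bash
python3 - <<'E'
from h import *
go(.48,.201,.231,103.3)
o=manip.get_obs();s=imaging.snapshot('wrist');P=cloud(s,o);save('w1',s['pixels'])
q=P[(abs(P[...,2]-.1)<.008)&(abs(P[...,0]-.48)<.06)&(abs(P[...,1]-.2)<.055)]
print(len(q)); 
if len(q): print(cv2.minAreaRect((q[:,:2]*1000).astype(np.float32)),np.median(q[:,2]))
E
```

```text
t 3.2 pos [0.4682 0.1689 0.2302] yaw 104.42 F [ 0.4  0.5 -0.3] gap 0.0855 q [ 0.21 -0.03  0.01  1.61 -0.    1.53]
shift [28.1 19.5 -0.8] turn [0.61 0.26 1.12]
1580
((480.6281433105469, 203.900146484375), (24.440340042114258, 54.83804702758789), 12.401396751403809) 0.10021445659002004
```

View pics/w1.png

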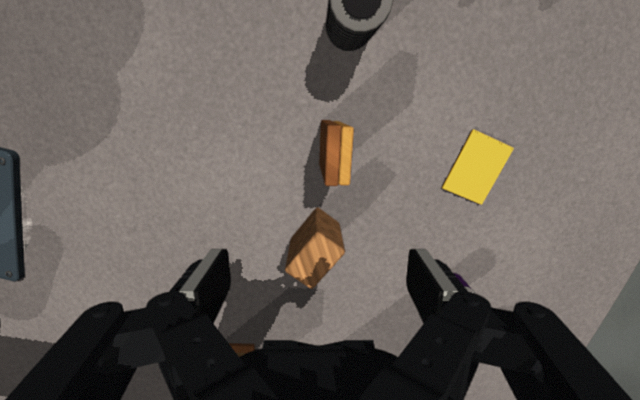

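The wrist picture shows the brush at about (337,152), wood on the left and bristles on the right. The cork is nearer the gripper at (315,250). The wrist measurement of the brush's top rectangle agrees to about 2 mm.

Emit:
carry_out(
  increments=[
    {"x": 29,"y": 19,"z": 0,"ax": 0,"ay": 0,"az": 1},
    {"x": 0,"y": 0,"z": 0,"ax": 0,"ay": 0,"az": 0},
  ],
)

```text
time: 3.45
ee_pos: [0.4793, 0.2022, 0.2295]
tool_rot: [1.944, 2.456, 0.008]
contact_force: [0.0, 0.6, -0.2]
finger_gap: 0.0851
```

```bash
python3 - <<'E'
from h import *
go(.4803,.202,.07,103)
o=manip.get_obs();s=imaging.snapshot('wrist');P=cloud(s,o)
q=P[(abs(P[...,2]-.1)<.008)&(abs(P[...,0]-.48)<.06)&(abs(P[...,1]-.2)<.055)]
print(cv2.minAreaRect((q[:,:2]*1000).astype(np.float32)),np.median(q[:,2]))
E
```

```text
t 3.45 pos [0.4793 0.2022 0.2295] yaw 103.29 F [ 0.   0.6 -0.2] gap 0.0851 q [ 0.27  0.02  0.07  1.61 -0.    1.61]
shift [  0.2  -0.7 159.5] turn [0.57 0.23 0.29]
((481.02764892578125, 204.5340118408203), (23.350013732910156, 55.470645904541016), 12.837176322937012) 0.10021471893294773
```

Emit:
carry_out(
  increments=[
    {"x": 1,"y": 0,"z": 40,"ax": 0.6,"ay": 0.2,"az": 0.3},
    {"x": 0,"y": 1,"z": 40,"ax": 0,"ay": 0,"az": 0},
    {"x": 0,"y": 0,"z": 40,"ax": 0,"ay": 0,"az": 0},
  ],
)

```text
time: 3.8
ee_pos: [0.4866, 0.2011, 0.1165]
tool_rot: [1.954, 2.443, 0.018]
contact_force: [0.0, 0.5, -0.8]
finger_gap: 0.0853
```

```bash
python3 - <<'E'
from h import *
go(.4805,.2025,.07,103)
E
```

```text
t 3.8 pos [0.4866 0.2011 0.1165] yaw 102.69 F [ 0.   0.5 -0.8] gap 0.0853 q [ 0.27  0.04 -0.14  1.38 -0.    1.62]
shift [ 2.8 -6.5 46.4] turn [ 1.    0.18 -0.31]
```

Emit:
carry_out(
  increments=[
    {"x": 2,"y": -6,"z": 5,"ax": 1,"ay": 0.2,"az": -0.3},
    {"x": 0,"y": 0,"z": 10,"ax": 0,"ay": 0,"az": 0},
    {"x": 0,"y": 0,"z": 10,"ax": 0,"ay": 0,"az": 0},
    {"x": 0,"y": 0,"z": 0,"ax": 0,"ay": 0,"az": 0},
  ],
)

```text
time: 4.2
ee_pos: [0.4762, 0.1983, 0.0875]
tool_rot: [-1.958, -2.45, 0.013]
contact_force: [0.9, 1.1, -0.0]
finger_gap: 0.0851
```

```bash
python3 - <<'E'
from h import *
go(.4805,.2025,.07,103)
E
```

```text
t 4.2 pos [0.4762 0.1983 0.0875] yaw 102.74 F [ 0.9  1.1 -0. ] gap 0.0851 q [ 0.26  0.05 -0.18  1.35 -0.    1.61]
shift [ 3.1  5.3 17.5] turn [-0.57  0.04 -0.26]
```

Emit:
carry_out(
  increments=[
    {"x": 3,"y": 5,"z": 7,"ax": -0.5,"ay": 0,"az": -0.2},
    {"x": 0,"y": 0,"z": 7,"ax": 0,"ay": 0,"az": 0},
    {"x": 0,"y": 0,"z": 3,"ax": 0,"ay": 0,"az": 0},
    {"x": 0,"y": 0,"z": 0,"ax": 0,"ay": 0,"az": 0},
  ],
)

```text
time: 4.6
ee_pos: [0.4848, 0.2038, 0.0742]
tool_rot: [1.953, 2.453, 0.011]
contact_force: [-1.4, -0.5, -0.9]
finger_gap: 0.0855
```

```bash
python3 - <<'E'
from h import *
go(.4805,.2025,.07,103)
E
```

```text
t 4.6 pos [0.4848 0.2038 0.0742] yaw 102.95 F [-1.4 -0.5 -0.9] gap 0.0855 q [ 0.27  0.06 -0.2   1.3  -0.    1.62]
shift [-0.3 -4.5  4.1] turn [ 0.52  0.02 -0.05]
```

Emit:
carry_out(
  increments=[
    {"x": 0,"y": -3,"z": 3,"ax": 0.3,"ay": 0,"az": 0},
    {"x": 0,"y": 0,"z": 0,"ax": 0,"ay": 0,"az": 0},
    {"x": 0,"y": 0,"z": 0,"ax": 0,"ay": 0,"az": 0},
  ],
)

```text
time: 4.9
ee_pos: [0.482, 0.2033, 0.0715]
tool_rot: [1.955, 2.456, 0.005]
contact_force: [0.4, -0.1, -0.2]
finger_gap: 0.0852
```

```bash
python3 - <<'E'
from h import *
go(.4805,.2025,.07,103)
E
```

```text
t 4.9 pos [0.482  0.2033 0.0715] yaw 102.97 F [ 0.4 -0.1 -0.2] gap 0.0852 q [ 0.27  0.06 -0.2   1.3  -0.    1.62]
shift [-0.4 -1.6  1.5] turn [ 0.24  0.02 -0.03]
```

Close.

Emit:
carry_out(
  increments=[
    {"x": 0,"y": -1,"z": 1,"ax": 0.2,"ay": 0,"az": 0},
    {"x": 0,"y": 0,"z": 0,"ax": 0,"ay": 0,"az": 0},
    {"x": 0,"y": 0,"z": 0,"ax": 0,"ay": 0,"az": 0},
    {"x": 0,"y": 0,"z": 0,"ax": 0,"ay": 0,"az": 0},
    {"x": 0,"y": 0,"z": 0,"ax": 0,"ay": 0,"az": 0},
    {"x": 0,"y": 0,"z": 0,"ax": 0,"ay": 0,"az": 0},
    {"x": 0,"y": 0,"z": 0,"ax": 0,"ay": 0,"az": 0},
  ],
  jaw=1,
  newtons=60,
)

```text
time: 5.6
ee_pos: [0.4805, 0.2029, 0.0708]
tool_rot: [1.956, 2.458, -0.001]
contact_force: [-1.3, -0.0, -0.3]
finger_gap: 0.0232
```

```bash
python3 - <<'E'
from h import *
go(.4805,.2025,.07,103)
E
```

```text
t 5.6 pos [0.4805 0.2029 0.0708] yaw 102.96 F [-1.3 -0.  -0.3] gap 0.0232 q [ 0.27  0.07 -0.2   1.3  -0.    1.62]
shift [-0.4 -0.1  0.8] turn [-0.01  0.02 -0.04]
```

Emit:
carry_out(
  increments=[
    {"x": 0,"y": 0,"z": -25,"ax": 0,"ay": 0,"az": 0},
    {"x": 0,"y": 0,"z": -40,"ax": 0,"ay": 0,"az": 0},
    {"x": 0,"y": 0,"z": -40,"ax": 0,"ay": 0,"az": 0},
    {"x": 0,"y": 0,"z": -40,"ax": 0,"ay": 0,"az": 0},
    {"x": 0,"y": 0,"z": -40,"ax": 0,"ay": 0,"az": 0},
    {"x": 0,"y": 0,"z": -40,"ax": 0,"ay": 0,"az": 0},
    {"x": 0,"y": 0,"z": -10,"ax": 0,"ay": 0,"az": 0},
    {"x": 0,"y": 0,"z": 0,"ax": 0,"ay": 0,"az": 0},
  ],
)

```text
time: 6.4
ee_pos: [0.4782, 0.2023, 0.3034]
tool_rot: [-1.951, -2.45, 0.021]
contact_force: [0.1, 0.3, -3.4]
finger_gap: 0.0229
```

```bash
python3 - <<'E'
from h import *
go(.561,-.1904,.295,97)
E
```

```text
t 6.4 pos [0.4782 0.2023 0.3034] yaw 102.95 F [ 0.1  0.3 -3.4] gap 0.0229 q [ 0.27  0.08  0.28  1.79 -0.    1.62]
shift [-401.3   -7.2    8.9] turn [-0.93  0.1   5.95]
```

Emit:
carry_out(
  increments=[
    {"x": -20,"y": 0,"z": 0,"ax": 0,"ay": 0,"az": 0},
    {"x": -35,"y": 0,"z": 0,"ax": 0,"ay": 0,"az": 0.7},
    {"x": -40,"y": 0,"z": 0,"ax": 0,"ay": 0,"az": 0.7},
    {"x": -40,"y": 0,"z": 0,"ax": 0,"ay": 0,"az": 0.7},
    {"x": -40,"y": 0,"z": 0,"ax": 0,"ay": 0,"az": 0.7},
    {"x": -40,"y": 0,"z": 0,"ax": 0,"ay": 0,"az": 0.7},
    {"x": -40,"y": 0,"z": 0,"ax": 0,"ay": 0,"az": 0.7},
    {"x": -35,"y": 0,"z": 0,"ax": 0,"ay": 0,"az": 0.7},
  ],
)

```text
time: 7.2
ee_pos: [0.5304, -0.0862, 0.2784]
tool_rot: [-2.026, -2.353, 0.047]
contact_force: [0.3, 0.2, -2.2]
finger_gap: 0.023
```

```bash
python3 - <<'E'
from h import *
go(.561,-.1904,.295,97)
E
```

```text
t 7.2 pos [ 0.5304 -0.0862  0.2784] yaw 98.52 F [ 0.3  0.2 -2.2] gap 0.023 q [-0.28  0.15  0.3   1.77 -0.01  1.14]
shift [-107.5   14.   -18.1] turn [-2.68 -0.41  1.53]
```

Emit:
carry_out(
  increments=[
    {"x": -20,"y": 3,"z": -20,"ax": -1,"ay": 0,"az": 0.5},
    {"x": -20,"y": 5,"z": -10,"ax": -1,"ay": 0,"az": 0.5},
    {"x": -20,"y": 3,"z": 0,"ax": 0,"ay": 0,"az": 0},
    {"x": -15,"y": 0,"z": 0,"ax": 0,"ay": 0,"az": 0},
    {"x": 0,"y": 0,"z": 0,"ax": 0,"ay": 0,"az": 0},
  ],
)

```text
time: 7.7
ee_pos: [0.5491, -0.1666, 0.2891]
tool_rot: [-2.057, -2.325, 0.022]
contact_force: [-0.4, 0.1, -3.1]
finger_gap: 0.0233
```

```bash
python3 - <<'E'
from h import *
go(.561,-.1904,.295,97)
E
```

```text
t 7.7 pos [ 0.5491 -0.1666  0.2891] yaw 96.99 F [-0.4  0.1 -3.1] gap 0.0233 q [-0.41  0.25  0.44  1.8  -0.    1.04]
shift [-25.    8.7  -6.6] turn [-2.05 -1.06  0.01]
```

Emit:
carry_out(
  increments=[
    {"x": -12,"y": 4,"z": -5,"ax": -1.2,"ay": -0.6,"az": 0},
    {"x": -11,"y": 4,"z": 0,"ax": -0.5,"ay": -0.3,"az": 0},
    {"x": 0,"y": 0,"z": 0,"ax": 0,"ay": 0,"az": 0},
    {"x": 0,"y": 0,"z": 0,"ax": 0,"ay": 0,"az": 0},
  ],
)

```text
time: 8.1
ee_pos: [0.5598, -0.1877, 0.2905]
tool_rot: [-2.072, -2.347, 0.004]
contact_force: [-0.0, 0.4, -3.3]
finger_gap: 0.0233
```

```bash
cat > chk.py <<'E'
from h import *
import sys
go(.561,-.1904,.295,97)
for n in('top','scene'):
    s=imaging.snapshot(n);P=cloud(s);np.save(n+sys.argv[1]+'.npy',P);save(n+sys.argv[1],s['pixels'])
    for r in imaging.regions_of('brush',s)[:2]: print(n,r['p'],r['point'])
E
python3 chk.py A
python3 - <<'E'
import cv2
a=cv2.imread('pics/topA.png')[130:330,340:540];b=cv2.imread('pics/sceneA.png')[130:330,110:310]
import numpy as np
cv2.imwrite('pics/A.png',cv2.resize(np.hstack([a,b]),None,fx=2,fy=2,interpolation=2))
E
```

```text
t 8.1 pos [ 0.5598 -0.1877  0.2905] yaw 97.12 F [-0.   0.4 -3.3] gap 0.0233 q [-0.44  0.26  0.46  1.78  0.    1.01]
shift [-2.8  0.8 -4.5] turn [-0.49 -0.36  0.12]
top 0.78 [446.0, 196.9]
scene 0.6 [187.2, 220.7]
```

View pics/A.png

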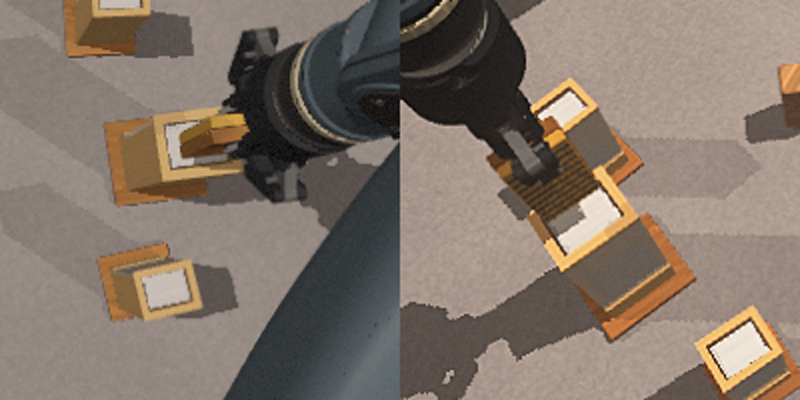

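The brush is held above the case. It shows at (446,197) in the top image and (187,221) in the scene image. Next I measure its offset in the hand.

```bash
cat > meas.py <<'E'
from h import *
import sys
o=manip.get_obs();M=R.from_rotvec(o['tool_rot']).as_matrix();p=np.array(o['ee_pos'])
for n in('top','scene'):
    P=np.load(n+sys.argv[1]+'.npy');t=(P-p)@M*1000
    m=(t[...,2]>-30)&(t[...,2]<78)&(abs(t[...,0])<45)&(abs(t[...,1])<18)&(P[...,2]>.19)
    q=t[m];print(n,m.sum(),'tool xyz pct',np.round(np.percentile(q,[0,1,3,50,97,99,100],axis=0),1).tolist())
    for a in range(-20,80,10):
        b=q[(q[:,2]>=a)&(q[:,2]<a+10)]
        if len(b)>5: print(a,len(b),np.round([b[:,0].min(),b[:,0].max(),b[:,1].min(),b[:,1].max()],1))
E
python3 meas.py A
```

```text
top 548 tool xyz pct [[-7.7, -17.8, -30.0], [-3.0, -16.2, -29.9], [-1.5, -13.9, -29.6], [21.8, -2.2, -15.2], [26.8, 12.4, 62.7], [27.1, 16.4, 67.3], [27.3, 18.0, 69.5]]
-20 44 [  9.8  27.1 -17.3  18. ]
-10 44 [  9.9  27.2 -17.8  17.8]
0 27 [ 14.7  27.1 -12.7  11.6]
10 33 [  4.8  27.  -12.9   9.4]
20 30 [  3.7  27.2 -13.2  11.5]
30 30 [ -1.5  27.3 -13.4  10.3]
40 32 [ -0.2  27.1 -13.6   9.1]
50 30 [ -7.7  27.2 -13.9  10.2]
60 24 [ -6.4  26.9 -14.1   8.1]
scene 1022 tool xyz pct [[-29.3, -12.0, -30.0], [-27.8, -9.9, -29.5], [-27.3, -6.8, -29.0], [2.3, 9.8, 17.9], [25.2, 12.4, 65.7], [26.2, 12.9, 67.9], [27.1, 17.9, 70.2]]
-20 57 [-29.2  27.1  -0.9  13.6]
-10 57 [-27.5  26.9  -0.5  17.9]
0 67 [-27.4  25.5  -1.5  12.7]
10 101 [-27.4  25.9  -2.8  12.9]
20 102 [-27.4  25.7  -1.5  12.3]
30 115 [-27.5  25.9  -1.8  12.6]
40 101 [-27.6  25.3  -1.3  11.9]
50 88 [-27.7  25.7  -2.6  11.4]
60 80 [-27.6  25.5  -2.1  10.7]
```

```bash
python3 - <<'E'
from h import *
go(.5615,-.190,.27,96.9)
for n in('top0','scene0'):
    P=np.load(n+'.npy')
    c,s=np.cos(np.radians(6.9)),np.sin(np.radians(6.9))
    d=P[...,:2]-[.561,-.1904];X=(d[...,0]*c+d[...,1]*s)*1e3;Y=(-d[...,0]*s+d[...,1]*c)*1e3
    z=P[...,2]
    for nm,lo,hi in(('rim',.1795,.19),('flap',.17,.1785)):
        m=(z>lo)&(z<hi)&(abs(X)<60)&(abs(Y)<60)
        if nm=='rim':
            a=m&(abs(X)<15); b=m&(abs(Y)<20)
            print(n,'Y edges',*[np.round([Y[a&k].min(),Y[a&k].max()],1) for k in(Y<0,Y>0)],'X',*[np.round([X[b&k].min(),X[b&k].max()],1) for k in(X<0,X>0)])
E
```

```text
t 8.3 pos [ 0.5598 -0.1877  0.2906] yaw 97.13 F [ 0.6 -0.  -3. ] gap 0.0227 q [-0.44  0.26  0.46  1.78  0.    1.01]
shift [-2.7  1.5 20.6] turn [-0.49 -0.33  0.24]
top0 Y edges [-40.8  -1.8] [30.9 41.1] X [-32.6  -9.2] [21.5 33.7]
scene0 Y edges [-39.7 -30.4] [30.4 39.5] X [-34.2 -21.7] [15.1 33.9]
```

Emit:
carry_out(
  increments=[
    {"x": -2.5,"y": 1.5,"z": 8,"ax": -0.4,"ay": -0.3,"az": 0.2},
    {"x": 0,"y": 0,"z": 8,"ax": 0,"ay": 0,"az": 0},
    {"x": 0,"y": 0,"z": 3,"ax": 0,"ay": 0,"az": 0},
    {"x": 0,"y": 0,"z": 0,"ax": 0,"ay": 0,"az": 0},
  ],
)

```text
time: 8.7
ee_pos: [0.5616, -0.1891, 0.2699]
tool_rot: [-2.081, -2.352, 0.001]
contact_force: [-0.4, -0.3, -2.1]
finger_gap: 0.0229
```

```bash
python3 - <<'E'
from h import *
go(.5615,-.190,.262,96.9)
E
```

```text
t 8.7 pos [ 0.5616 -0.1891  0.2699] yaw 96.99 F [-0.4 -0.3 -2.1] gap 0.0229 q [-0.44  0.25  0.4   1.72 -0.    1.01]
shift [-0.9 -0.2  7.9] turn [-0.06 -0.02  0.09]
```

Well aligned. I lower slowly to just above the opening and check once more.

Emit:
carry_out(
  increments=[
    {"x": -1,"y": 0,"z": 5,"ax": 0,"ay": 0,"az": 0},
    {"x": 0,"y": 0,"z": 3,"ax": 0,"ay": 0,"az": 0},
    {"x": 0,"y": 0,"z": 0,"ax": 0,"ay": 0,"az": 0},
    {"x": 0,"y": 0,"z": 0,"ax": 0,"ay": 0,"az": 0},
  ],
)

```text
time: 9.1
ee_pos: [0.5614, -0.1901, 0.2607]
tool_rot: [-2.081, -2.351, 0.001]
contact_force: [-0.6, 0.1, -2.2]
finger_gap: 0.023
```

```bash
python3 chk.py B; python3 meas.py B
python3 - <<'E'
from h import *
go(.5615,-.190,.262,96.9)
a=cv2.imread('pics/topB.png')[170:250,380:500];b=cv2.imread('pics/sceneB.png')[180:280,140:260]
cv2.imwrite('pics/B.png',np.vstack([cv2.resize(a,None,fx=4,fy=4,interpolation=2)[:200],cv2.resize(b,None,fx=4,fy=4,interpolation=2)]))
E
```

```text
t 9.1 pos [ 0.5614 -0.1901  0.2607] yaw 96.99 F [-0.6  0.1 -2.2] gap 0.023 q [-0.44  0.24  0.37  1.7  -0.    1.01]
shift [ -0.2  -0.5 -34.3] turn [-0.11 -0.05 -0.01]
top 0.8 [439.4, 197.2]
scene 0.77 [191.8, 228.9]
top 479 tool xyz pct [[-13.9, -17.8, -29.8], [-3.0, -16.2, -29.6], [0.2, -14.0, -29.5], [22.2, -2.2, -15.3], [27.2, 12.4, 64.9], [27.4, 16.3, 67.4], [27.8, 17.9, 71.0]]
-20 43 [  9.9  27.7 -17.8  17.9]
-10 29 [ 10.1  27.8 -16.7  17.1]
0 29 [  8.5  27.5 -12.6  10. ]
10 26 [  8.5  27.3 -13.   11.4]
20 27 [  3.   27.4 -13.3  10. ]
30 30 [ -0.6  27.4 -13.6  11. ]
40 25 [ -4.2  27.2 -13.7   9.6]
50 23 [ -2.6  27.6 -14.1   8.7]
60 25 [-13.9  27.3 -14.2   7.7]
scene 896 tool xyz pct [[-28.6, -11.5, -29.9], [-27.6, -9.6, -29.6], [-27.2, -5.8, -29.2], [1.1, 9.7, 18.9], [25.1, 12.1, 65.7], [25.8, 12.7, 68.2], [27.0, 16.9, 69.7]]
-20 47 [-27.5  25.7  -2.5  13.1]
-10 46 [-27.5  25.8  -1.8  16.9]
0 60 [-27.5  25.3  -1.3  11.9]
10 88 [-27.5  25.7  -1.9  12.3]
20 100 [-27.7  25.9  -2.2  12. ]
30 89 [-27.5  25.7  -2.6  11.1]
40 89 [-27.5  26.1  -3.7  10.8]
50 83 [-27.6  25.9  -2.7  11.8]
60 76 [-27.8  25.3  -2.5  10.4]
t 9.3 pos [ 0.5616 -0.1902  0.261 ] yaw 96.99 F [-0.2  0.  -2.3] gap 0.0231 q [-0.44  0.24  0.38  1.7  -0.    1.01]
shift [ 0.2 -0.1 -1. ] turn [-0.07 -0.03  0.09]
```

View pics/B.png

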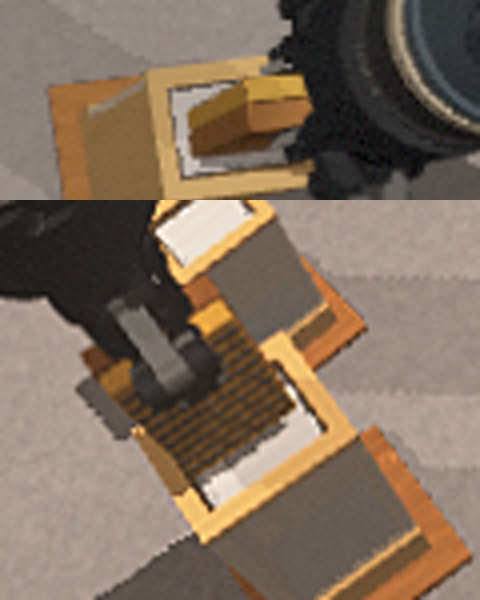

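The brush's lower end sits in the mouth area. In both the top view (y gap at about (440,200)) and the scene view (192,229) it is clear of the rim all round. Pushing down.

Emit:
carry_out(
  increments=[
    {"x": 0,"y": 0,"z": 6,"ax": 0,"ay": 0,"az": 0},
    {"x": 0,"y": 0,"z": 6,"ax": 0,"ay": 0,"az": 0},
    {"x": 0,"y": 0,"z": 6,"ax": 0,"ay": 0,"az": 0},
  ],
)

```text
time: 9.6
ee_pos: [0.5624, -0.1906, 0.2437]
tool_rot: [2.08, 2.351, 0.0]
contact_force: [-0.8, 0.5, 2.3]
finger_gap: 0.0234
```

```bash
python3 - <<'E'
from h import *
go(.5615,-.190,.262,96.9)
E
```

```text
t 9.6 pos [ 0.5624 -0.1906  0.2437] yaw 96.99 F [-0.8  0.5  2.3] gap 0.0234 q [-0.44  0.23  0.33  1.66 -0.    1.01]
shift [  0.6  -0.8 -18.3] turn [0.09 0.08 0.09]
```

Emit:
carry_out(
  increments=[
    {"x": 0.5,"y": -0.5,"z": 7,"ax": 0,"ay": 0,"az": 0},
    {"x": 0,"y": 0,"z": 7,"ax": 0,"ay": 0,"az": 0},
    {"x": 0,"y": 0,"z": 7,"ax": 0,"ay": 0,"az": 0},
  ],
)

```text
time: 9.9
ee_pos: [0.5619, -0.1906, 0.2235]
tool_rot: [2.078, 2.349, 0.0]
contact_force: [-3.5, -1.1, 0.3]
finger_gap: 0.0227
```

```bash
python3 - <<'E'
from h import *
go(.5615,-.190,.188,96.9)
E
```

```text
t 9.9 pos [ 0.5619 -0.1906  0.2235] yaw 96.99 F [-3.5 -1.1  0.3] gap 0.0227 q [-0.44  0.22  0.28  1.62 -0.    1.01]
shift [ 0.8 -0.5 35.5] turn [0.22 0.24 0.09]
```

The flap has opened, with the sideways spring force showing. I continue to about 68 mm below the case top.

Emit:
carry_out(
  increments=[
    {"x": 0.5,"y": -0.5,"z": 8,"ax": 0.1,"ay": 0.1,"az": 0},
    {"x": 0,"y": 0,"z": 8,"ax": 0,"ay": 0,"az": 0},
    {"x": 0,"y": 0,"z": 8,"ax": 0,"ay": 0,"az": 0},
    {"x": 0,"y": 0,"z": 6,"ax": 0,"ay": 0,"az": 0},
    {"x": 0,"y": 0,"z": 3,"ax": 0,"ay": 0,"az": 0},
    {"x": 0,"y": 0,"z": 0,"ax": 0,"ay": 0,"az": 0},
  ],
)

```text
time: 10.5
ee_pos: [0.5576, -0.1893, 0.1815]
tool_rot: [-2.077, -2.346, 0.007]
contact_force: [-1.2, -0.2, -2.1]
finger_gap: 0.0232
```

```bash
python3 chk.py C
python3 - <<'E'
from h import *
go(.5615,-.190,.188,96.9)
a=cv2.imread('pics/topC.png')[170:250,380:500];b=cv2.imread('pics/sceneC.png')[180:280,140:260]
cv2.imwrite('pics/C.png',np.vstack([cv2.resize(a,None,fx=4,fy=4,interpolation=2)[:200],cv2.resize(b,None,fx=4,fy=4,interpolation=2)]))
E
```

```text
t 10.5 pos [ 0.5576 -0.1893  0.1815] yaw 96.97 F [-1.2 -0.2 -2.1] gap 0.0232 q [-0.44  0.22  0.19  1.55 -0.    1.01]
shift [  -1.2    2.2 -113.6] turn [-0.5  -0.16 -0.03]
top 0.62 [431.8, 205.8]
scene 0.59 [205.7, 235.2]
t 10.7 pos [ 0.5577 -0.1893  0.1823] yaw 96.97 F [-1.7  0.1 -3.2] gap 0.0231 q [-0.44  0.22  0.19  1.55 -0.    1.01]
shift [-1.1  3.7 -5.7] turn [-0.49 -0.14  0.07]
```

View pics/C.png

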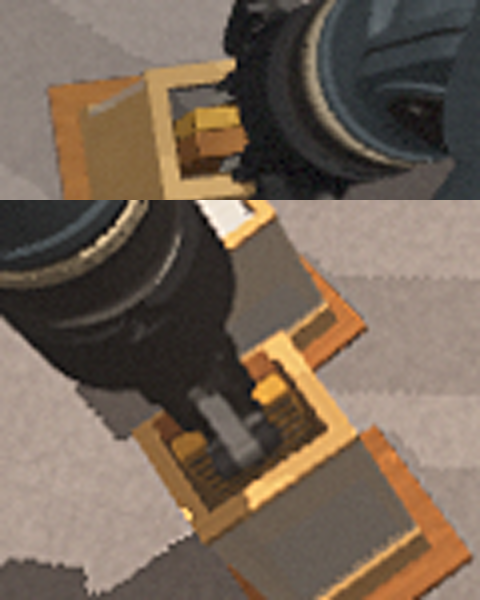

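The brush is about 70 mm into the case. The flap is pressed down beside it and the fingertips are level with the rim. I raise 4 mm for finger clearance, still more than 60 mm in, and release.

Emit:
carry_out(
  increments=[
    {"x": -0.5,"y": 2,"z": -4,"ax": -0.4,"ay": 0,"az": 0},
    {"x": 0,"y": 0,"z": 0,"ax": 0,"ay": 0,"az": 0},
  ],
)

```text
time: 10.9
ee_pos: [0.5598, -0.1895, 0.1867]
tool_rot: [-2.08, -2.35, -0.001]
contact_force: [-2.1, 0.4, -1.0]
finger_gap: 0.0234
```

```bash
python3 - <<'E'
from h import *
go(.5615,-.190,.188,96.9)
E
```

```text
t 10.9 pos [ 0.5598 -0.1895  0.1867] yaw 96.97 F [-2.1  0.4 -1. ] gap 0.0234 q [-0.44  0.22  0.2   1.55  0.    1.01]
shift [-0.7  1.6 -1.3] turn [-0.07 -0.16  0.07]
```

Emit:
carry_out(
  increments=[
    {"x": 0,"y": 0,"z": 0,"ax": 0,"ay": 0,"az": 0},
    {"x": 0,"y": 0,"z": 0,"ax": 0,"ay": 0,"az": 0},
    {"x": 0,"y": 0,"z": 0,"ax": 0,"ay": 0,"az": 0},
    {"x": 0,"y": 0,"z": 0,"ax": 0,"ay": 0,"az": 0},
    {"x": 0,"y": 0,"z": -15,"ax": 0,"ay": 0,"az": 0},
    {"x": 0,"y": 0,"z": -30,"ax": 0,"ay": 0,"az": 0},
    {"x": 0,"y": 0,"z": -30,"ax": 0,"ay": 0,"az": 0},
    {"x": 0,"y": 0,"z": -30,"ax": 0,"ay": 0,"az": 0},
  ],
  jaw=-1,
)

```text
time: 11.7
ee_pos: [0.562, -0.1892, 0.2954]
tool_rot: [2.08, 2.351, 0.01]
contact_force: [0.4, -0.3, -0.7]
finger_gap: 0.0854
```

Emit:
carry_out(
  increments=[
    {"x": 40,"y": 0,"z": 0,"ax": 0,"ay": 0,"az": 0},
    {"x": 40,"y": 0,"z": 0,"ax": 0,"ay": 0,"az": 0},
    {"x": 40,"y": 0,"z": 0,"ax": 0,"ay": 0,"az": 0},
    {"x": 40,"y": 0,"z": 0,"ax": 0,"ay": 0,"az": 0},
    {"x": 0,"y": 0,"z": 0,"ax": 0,"ay": 0,"az": 0},
  ],
)

```text
time: 12.2
ee_pos: [0.5474, -0.0281, 0.3049]
tool_rot: [2.073, 2.332, 0.027]
contact_force: [-0.1, -0.7, -0.4]
finger_gap: 0.0849
```

```bash
python3 chk.py D
python3 - <<'E'
from h import *
a=cv2.imread('pics/topD.png')[160:260,370:500];b=cv2.imread('pics/sceneD.png')[200:310,140:270]
cv2.imwrite('pics/D.png',np.hstack([cv2.resize(a,(390,330),interpolation=2),cv2.resize(b,(390,330),interpolation=2)]))
for n in('topD','sceneD'):
    P=np.load(n+'.npy');q=P[(abs(P[...,0]-.561)<.014)&(abs(P[...,1]+.1904)<.02)&(P[...,2]<.2)]
    print(n,len(q),np.round(np.percentile(q[:,2],[0,5,50,95,100]),4))
for n in('top','scene'):
    A=np.load(n+'0.npy');B=np.load(n+'D.npy')
    for l,x,y,lo,hi in(('cork',.488,.085,.075,.1),('roto',.463,.33,.09,.11),('tin',.693,.05,.035,.06),('scr',.665,.217,.003,.009)):
        f=lambda P:P[(abs(P[...,0]-x)<.06)&(abs(P[...,1]-y)<.055)&(P[...,2]>lo)&(P[...,2]<hi)].mean(0)
        print(n,l,np.round((f(B)-f(A))*1000,1))
E
```

```text
t 12.2 pos [ 0.5474 -0.0281  0.3049] yaw 96.74 F [-0.1 -0.7 -0.4] gap 0.0849 q [-0.18  0.11  0.32  1.75  0.    1.28]
shift [-162.7   -5.8   10.5] turn [ 1.53  0.26 -0.26]
top 0.41 [298.4, 240.4]Traceback (most recent call last):
  File "<stdin>", line 6, in <module>
    return _quantile_unchecked(
        a, q, axis, out, overwrite_input, method, keepdims, weights)
    return _ureduce(a,
                    func=_quantile_ureduce_func,
    ...<5 lines>...
                    overwrite_input=overwrite_input,
                    method=method)
    r = func(a, **kwargs)
    result = _quantile(arr,
                       quantiles=q,
    ...<2 lines>...
                       out=out,
                       weights=wgt)
    slices_having_nans = np.isnan(arr[-1, ...])
                                  ~~~^^^^^^^^^
IndexError: index -1 is out of bounds for axis 0 with size 0
```

View pics/D.png

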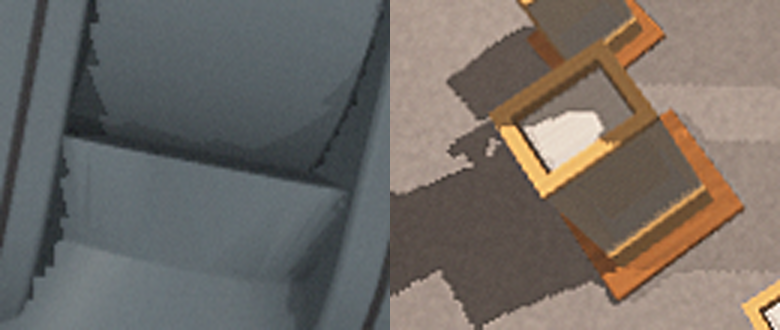

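In the scene image the case opening is level and light, partly in shadow, and no brush stands out of it. The arm blocks the top view. I check the flap depth in the scene view and look through the window.

```bash
cat > fin.py <<'E'
from h import *
import sys
k=sys.argv[1]
c,s=np.cos(np.radians(6.9)),np.sin(np.radians(6.9))
for n in('top','scene'):
  for kk in('0',k):
    P=np.load(n+kk+'.npy');d=P[...,:2]-[.561,-.1904];X=(d[...,0]*c+d[...,1]*s);Y=(-d[...,0]*s+d[...,1]*c)
    m=(abs(Y)<.026)&(abs(X)<.02)&(P[...,2]<.2)&(P[...,2]>.05)
    if m.sum()>20:
        A=np.c_[X[m],Y[m],np.ones(m.sum())];f=np.linalg.lstsq(A,P[...,2][m],rcond=None)[0];print(n,kk,m.sum(),'slope x,y',np.round(f,4),np.round(np.percentile(P[...,2][m],[1,50,99]),4))
  A=np.load(n+'0.npy');B=np.load(n+k+'.npy')
  for l,x,y,lo,hi in(('cork',.488,.085,.075,.1),('roto',.463,.33,.09,.11),('tin',.693,.05,.035,.06),('scr',.665,.217,.003,.009)):
    f=lambda P:(lambda q:np.r_[q.mean(0)*1000,len(q)] if len(q) else np.full(4,np.nan))(P[(abs(P[...,0]-x)<.06)&(abs(P[...,1]-y)<.055)&(P[...,2]>lo)&(P[...,2]<hi)])
    print(n,l,np.round(f(B)-f(A),1))
E
python3 fin.py D
```

```text
top 0 523 slope x,y [0.0015 0.0039 0.176 ] [0.1727 0.176  0.1792]
top cork [ 0.   0.  -0.2  1. ]
top roto [ 0.1  0.1 -0.   2. ]
top tin [ 0.  -0.  -0.1  0. ]
top scr [ 0.4  0.2 -0.   1. ]
scene 0 571 slope x,y [ 0.0049 -0.018   0.176 ] [0.1736 0.176  0.1784]
scene D 573 slope x,y [ 0.0057 -0.0135  0.1759] [0.1737 0.1759 0.1782]
scene cork [ 0.1 -0.  -0.1  5. ]
scene roto [0.2 0.1 0.  2. ]
scene tin [-0.1  0.   0.   1. ]
scene scr [ 0.  -0.  -0.1 12. ]
```

Emit:
carry_out(
  increments=[
    {"x": 0,"y": -35,"z": -25,"ax": 0,"ay": 0,"az": 0},
    {"x": 0,"y": -35,"z": -25,"ax": 0,"ay": 0,"az": 0},
    {"x": 0,"y": -40,"z": 0,"ax": 0,"ay": 0,"az": 0},
    {"x": 0,"y": -40,"z": 0,"ax": 0,"ay": 0,"az": 0},
    {"x": 0,"y": -40,"z": 0,"ax": 0,"ay": 0,"az": 0},
    {"x": 0,"y": -30,"z": 0,"ax": 0,"ay": 0,"az": 0},
    {"x": 0,"y": 0,"z": 0,"ax": 0,"ay": 0,"az": 0},
  ],
)

```text
time: 13.1
ee_pos: [0.3224, -0.0657, 0.347]
tool_rot: [2.098, 2.311, 0.013]
contact_force: [0.2, 0.7, -0.1]
finger_gap: 0.0858
```

```bash
python3 chk.py E; python3 fin.py E
python3 - <<'E'
from h import *
a=cv2.imread('pics/topE.png')[100:320,340:500];b=cv2.imread('pics/sceneE.png')[190:310,140:270]
cv2.imwrite('pics/E.png',np.hstack([cv2.resize(a,(320,440),interpolation=2),cv2.resize(b,(477,440),interpolation=2)]))
E
```

```text
t 13.1 pos [ 0.3224 -0.0657  0.347 ] yaw 95.53 F [ 0.2  0.7 -0.1] gap 0.0858 q [-0.41 -0.4  -0.05  1.9   0.    1.07]
shift [-146.6  224.4   57.8] turn [ 1.11  0.56 -1.46]
top 0 523 slope x,y [0.0015 0.0039 0.176 ] [0.1727 0.176  0.1792]
top E 538 slope x,y [0.2663 0.0451 0.174 ] [0.1117 0.1758 0.1791]
top cork [ 0.  -0.  -0.2 -1. ]
top roto [ 0.1  0.2  0.1 -4. ]
top tin [-0.1 -0.  -0.1 -1. ]
top scr [-0.3  0.9 -0.  -9. ]
scene 0 571 slope x,y [ 0.0049 -0.018   0.176 ] [0.1736 0.176  0.1784]
scene E 571 slope x,y [ 0.0032 -0.0126  0.176 ] [0.1734 0.176  0.1785]
scene cork [-0.  -0.  -0.1  3. ]
scene roto [0.2 0.2 0.1 2. ]
scene tin [0.  0.1 0.  1. ]
scene scr [-0.3 -0.3 -0.1 11. ]
```

View pics/E.png

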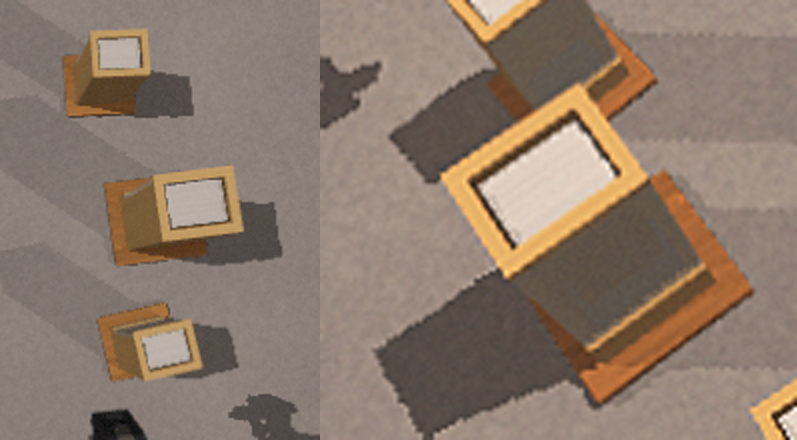

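```bash
python3 - <<'E'
from h import *
c,s=np.cos(np.radians(6.9)),np.sin(np.radians(6.9))
for n in('top0','topE','sceneE'):
    P=np.load(n+'.npy');d=P[...,:2]-[.561,-.1904];X=(d[...,0]*c+d[...,1]*s);Y=(-d[...,0]*s+d[...,1]*c)
    m=(abs(Y)<.028)&(abs(X)<.024)&(P[...,2]<.165)
    print(n,m.sum(),np.round(np.c_[X[m],Y[m],P[...,2][m]],3)[:14].tolist())
    m=(abs(Y)<.024)&(abs(X)<.018)&(P[...,2]>.165)&(P[...,2]<.185)
    print(np.round(np.polyfit(X[m],P[...,2][m],1),4))
o=manip.get_obs();print(o['time'],np.round(o['joint_velocities'],4).tolist(),np.round(o['contact_force'],1))
E
```

```text
top0 7 [[-0.012, -0.027, 0.011], [-0.014, -0.014, 0.016], [-0.014, -0.017, 0.012], [-0.014, -0.019, 0.014], [-0.014, -0.022, 0.014], [-0.015, -0.024, 0.013], [-0.015, -0.027, 0.012]]
[-0.0056  0.176 ]
topE 20 [[-0.017, -0.018, 0.114], [-0.018, -0.021, 0.11], [-0.018, -0.023, 0.114], [-0.018, -0.026, 0.109], [-0.018, -0.027, 0.112], [-0.017, 0.001, 0.112], [-0.017, -0.001, 0.112], [-0.018, -0.004, 0.112], [-0.018, -0.005, 0.114], [-0.018, -0.007, 0.115], [-0.018, -0.01, 0.112], [-0.019, -0.013, 0.109], [-0.019, -0.014, 0.113], [-0.019, -0.016, 0.113]]
[-0.0022  0.1759]
sceneE 0 []
[0.0043 0.176 ]
13.3 [0.0141, 0.0178, 0.0035, 0.0036, -0.0024, 0.0003] [-0.   0.2 -0.5]
```

Looking past the flap's free edge, the top camera sees a surface at z = 0.112. That is the felt floor (12 mm) plus the brush height (100 mm), where the felt itself (0.012) showed before. The flap slope is about 0.

```bash
python3 -c "
from h import *
print(workorder.close_job())"
```

```text
the job is handed in; nothing more can be done
None
```

The brush is in the large case (the 66 x 80 mm one, 182 mm tall) and the job is handed in at about 13.3 s on the robot's clock. I gripped it across its 24 mm, carried it over the case and pushed it through the flap to about 70 mm below the case top. I then raised it 4 mm for finger clearance, let go and moved the arm clear.

What my last checks showed:
- **Flap:** it is shut. It measures level, with a slope under 0.01 and a height of 0.176 m, the same as before I started.
- **Brush:** the top camera sees its upper end at 0.112 m through the slit beside the flap, which is the felt floor plus 100 mm, so it is standing on the floor. I did not measure its lean directly.
- **Other things:** cork, rotary head, wax tin and scraper are all within 1 mm of where they were.
- **Robot:** the arm is clear of everything and the force reading is about zero.

- **Off or disagreeing:** The three cameras differed by up to about 4 mm on the brush's starting position. I settled that by measuring the brush again in the hand. My first move call was refused because its rows left out some fields. Once the brush was in, the brush detector's only report was a weak false one on the cork.

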